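# Snap the dust cap onto the finished bearing housing

## Task

Two bearing housings stand on the bench: one has its wide bushing in the bore, the other only a small spacer ring. Pick up the black dust cap and press it onto the housing with the bushing until all its clips snap over the cap, then keep pressing it firmly down onto its rubber seal, with about 10 N, and finish while still pressing, without letting go. Do not set the cap in the other housing, and do not disturb the rings in the bores or push the loose tools about.

Things in the scene. Friction and masses are not known exactly. Their poses are not given: they have to be found in the camera images.
- cap: loose black dust cap, about 120 g, upright on the bench. Origin at the centre of its underside, z up. From the bottom: round spigot 47 mm across, 14 mm high, 3 mm chamfer; disc 7 mm thick, 67 mm across below widening to 75 mm at its top (21 mm above the origin); straight finger grip on top, up to 47 mm. Spigot has 1.5 mm play all round in the bore; its turn about z does not matter
- cap_grip (a point): centre of the cap's finger grip, 34 mm above the cap's origin, 13 mm above the disc; same axes as the cap. The grip is 44 mm long (x), 16 mm thick (y), 26 mm high
- housing_a: the left (+y) bearing housing bolted to the bench, fixed: square 94 mm foot, grey barrel 74 mm across with an open 50 mm bore. Origin at the centre of its underside (bench level), z along the bore. Bore floor 12 mm, metal rim 45 mm above the bench. 3 sprung steel clips round it at 0, 120, 240 degrees from its x, tops 63 mm high; catches reach in to 34.5 mm from the axis, undersides 55 mm high
- housing_b: the right (-y) bearing housing bolted to the bench, fixed: square 94 mm foot, grey barrel 74 mm across with an open 50 mm bore. Origin at the centre of its underside (bench level), z along the bore. Bore floor 12 mm, metal rim 45 mm above the bench. 3 sprung steel clips round it at 0, 120, 240 degrees from its x, tops 63 mm high; catches reach in to 34.5 mm from the axis, undersides 55 mm high
- mouth_a (a point): centre of housing_a's mouth, at the top of its free rubber seal, 48.5 mm above the bench. Cap going in: disc meets the clips with the cap's origin about 40 mm above the bench, push rises to 8-14 N, falls at once (origin 35-36 mm up) as the clips snap over the top edge and draw the cap down; pressed on against the seal, disc meets the metal rim with origin at 31 mm
- mouth_b (a point): centre of housing_b's mouth, at the top of its free rubber seal, 48.5 mm above the bench. Cap going in: disc meets the clips with the cap's origin about 40 mm above the bench, push rises to 8-14 N, falls at once (origin 35-36 mm up) as the clips snap over the top edge and draw the cap down; pressed on against the seal, disc meets the metal rim with origin at 31 mm
- pocket_a (a point): centre of the floor of housing_a's bore
- pocket_b (a point): centre of the floor of housing_b's bore
- seal_a (a joint): how far housing_a's rubber seal ring (52 to 66 mm across) is squeezed down: 0 free, 0.0035 m fully (metal to metal); about 3.5 N per mm. With the cap snapped on and nobody pressing it reads about 0.0005
- seal_b (a joint): the same for housing_b
- bushing: grey turned bushing, a ring 42 mm across and 14 mm high, loose in the bore of one of the two housings, standing on the bore floor; origin at the centre of its underside
- spacer: thin small spacer ring, 30 mm across and 10 mm high, loose in the bore of the other housing; origin at the centre of its underside
- pliers: combination pliers 163 mm long lying on the bench between the housings, 15 mm high, loose; a bystander
- red_screwdriver: slotted screwdriver 221 mm long lying at the front right, 36 mm high, loose; a bystander
- chuck_key: T-shaped drill chuck key 62 by 64 mm lying at the front left, 12 mm high, loose; a bystander
Things that resemble listed ones, but are neither listed nor needed, are in the scene too. Leave any yellow look-alike of the bushing alone.

How it is judged:
By the outcome, as a careful person would: the job done as asked, in the order asked, and still so for the second after the job is handed in, while the arm keeps its last pose, push and grip.
It also fails if it takes over 54 s, if anything falls off the work surface, if the arm or the gripper's body presses on something with over 40 N, if the wrist force passes 120 N, or if a joint passes its speed limit or range.

## Robot

A 6-joint arm with a two-finger parallel gripper is mounted at the origin on a cart in front of the work surface, level with it; the furniture and walls round the work are solid. World frame = base frame: x ahead of the robot, y to its left, z up, the work surface at z = 0. Lengths are in m, angles in rad, forces in N, time in s.
With the tool pointing down it reaches from about 0.425 to 0.95 m from the base axis. Payload 3.5 kg.
Tool frame: the origin (TCP) lies midway between the tips of the shut fingers; the grasp point (between the pads) lies 19 mm behind it (env.grip_depth is the distance from the TCP to the grasp point, in m); z points along the fingers, y is the line along which they close (so a half turn about z gives the same grasp; the last joint's range is limited). The gripper opens to 85 mm and grips with 20 to 120 N. Pads are 22 mm wide; open, the fingers measure 114 mm over their backs; the gripper's body (76 mm by 85 mm) begins 54 mm behind the grasp point. The pads swing forward as they close: fully open they stand 13 mm farther back than shut.
Start: joints at [-1.463, 0.286, 1.577, -0, 1.279, -0.15], TCP at [0.172, -0.653, 0.231] pointing down, gripper open.
Joint ranges: [-2.77, 2.77], [-0.9, 2.22], [0.21, 2.48], [-1.53, 4.67], [0.24, 2.81], [-2.84, 2.84]. Speed limits (rad/s): [2.79, 2.79, 3.14, 3.14, 3.14, 3.14].

## Interface

Orientations are given as [roll, pitch, yaw] about the fixed x, y, z axes, in that order (R = Rz(yaw) Ry(pitch) Rx(roll)).
In Python, from rig import env gives the robot as it stands.
- The arm moves only by the shell command python3 -m handwheel 'ROWS' [FORCE]. ROWS is JSON, a list of rows, each an object of numbers: "dx", "dy", "dz": the shift along the tool's x, y, z in m; "ax", "ay", "az": the turn, a rotation vector about the tool's x, y, z in rad; "grip": the finger opening in m, from 0 to 0.0854. A call has 1 to 10 rows; each row shifts and turns the commanded pose from where the row before left it, along the tool's axes as they then stand; what a row does not reach is not made up. A row lasts 1/10 s, in which the tool goes at most 50 mm and 8.59 degrees, less where a joint would pass 70% of its speed; a pose out of reach is approached as far as the arm can. A call with a gripper value outside its range is refused whole. The fingers move at their own pace and stop on an object; FORCE is the grip in N (left out, the last holds). Time passes only in rows, so rows that do not move let the fingers close. It gives the time, the measured TCP pose, the force, the opening and the grip force at its end, in the units of the state.
- env.observe(): the state, without advancing time (a new reading comes with each control period).
- env.capture(name): name is "scene" or "top" or "wrist"; returns a dict with "pixels" (384x512x3 uint8, red, green, blue), "z_map" (384x512 float32, m along the optical axis (not along the pixel's ray), 0 where there is no reading), "camera_matrix" (3x3 intrinsics, pixels), "origin" and "attitude" of the camera in the world. Camera axes: x right, y up, looking along -z (the intrinsics and any distortion apply to the point x, -y, -z); pixel columns grow to the right and rows downward; lengths in m; the calibration is good to about 2 mm. A picture is of the moment at which its call begins.
- env.finish_job(): hands the job in; it is judged then, once.
The state is a dict: "time_s": time; "qpos": joint angles; "qd": joint speeds; "joint_efforts": joint torques, N m; "tcp_pos": TCP position; "orientation": TCP orientation; "contact_force": force on the tool from outside, world axes, zero at the start; "ft_torque": the same for the moment, N m; "finger_gap": opening from 0.0 (shut) to 1.0 (fully open); "grasp_force": force on a finger pad.
Only numpy, scipy, OpenCV 4.12 (cv2) and the standard library are available. Lean on these libraries where they do the work, as an engineer would, in place of code of your own. Each camera call takes 0.05 s, during which the arm holds its last target. There are 200 camera calls.

## Working session

There is one attempt and no reset: what is moved stays moved. The work goes in short steps, Python scripts to look and compute and a shell command to move; the robot and the scene stay as the last step left them, time stands still between calls to the robot, and variables do not carry over. Pictures are saved under pics/ and viewed, at most 10 in all, crops included, and the job is handed in when it is done.

```bash
mkdir -p pics; ls
cat > h.py <<'E'
import numpy as np, cv2
from rig import env
from scipy.spatial.transform import Rotation as R
def cap(n):
    c=env.capture(n)
    return c
def att(c):
    a=np.array(c["attitude"],float)
    return a if a.shape==(3,3) else (R.from_euler('xyz',a).as_matrix() if a.size==3 else None)
def cloud(c):
    z=c["z_map"]; K=np.array(c["camera_matrix"]); v,u=np.mgrid[:z.shape[0],:z.shape[1]]
    p=np.stack([(u-K[0,2])/K[0,0]*z,-(v-K[1,2])/K[1,1]*z,-z],-1)
    return p@att(c).T+np.array(c["origin"])
E
python3 - <<'E'
from h import *
s=env.observe();print(s)
for n in("scene","top"):
    c=cap(n);print(n,{k:(v if k not in("pixels","z_map") else v.shape) for k,v in c.items()})
    cv2.imwrite(f"pics/{n}0.png",c["pixels"][...,::-1]); np.savez(f"{n}0.npz",P=cloud(c),I=c["pixels"])
E
```

```text
pics
{'time_s': 0.0, 'qpos': array([-1.46300234e+00,  2.87158289e-01,  1.57818318e+00, -1.60720553e-06,
        1.27857944e+00, -1.50015432e-01]), 'qd': array([ 0.00054919, -0.00026823, -0.00099595, -0.00146076,  0.00102926,
       -0.00058654]), 'joint_efforts': array([ 1.98517246e-04, -4.05986774e+01, -2.92625785e+01, -2.12370414e-04,
        5.83017463e-03,  4.78247543e-06]), 'tcp_pos': array([ 0.17204697, -0.65202893,  0.22994874]), 'orientation': array([-3.13929032e+00, -3.46444405e-04,  2.57809484e-01]), 'contact_force': array([ 0.5106311 , -0.46544313, -0.64806879]), 'ft_torque': array([-0.02314462,  0.02528776, -0.00639059]), 'grasp_force': 0.0, 'finger_gap': 1.0018091295800207}
scene {'pixels': (384, 512, 3), 'z_map': (384, 512), 'camera_matrix': array([[369.21697978,   0.        , 250.36876324],
       [  0.        , 369.21697978, 190.00809895],
       [  0.        ,   0.        ,   1.        ]]), 'origin': array([0.19618165, 0.51232273, 0.61744199]), 'attitude': array([ 0.85403402,  0.01690606, -2.58293452])}
top {'pixels': (384, 512, 3), 'z_map': (384, 512), 'camera_matrix': array([[429.21899173,   0.        , 251.96880467],
       [  0.        , 429.21899173, 199.10456003],
       [  0.        ,   0.        ,   1.        ]]), 'origin': array([ 0.37006341, -0.0083294 ,  1.00315802]), 'attitude': array([ 0.18672881, -0.01040623, -1.58706929])}
```

View pics/scene0.png

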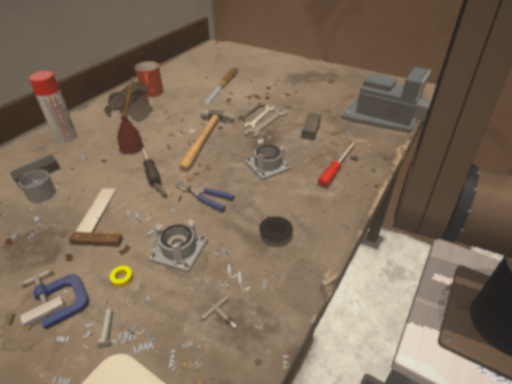

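View pics/top0.png

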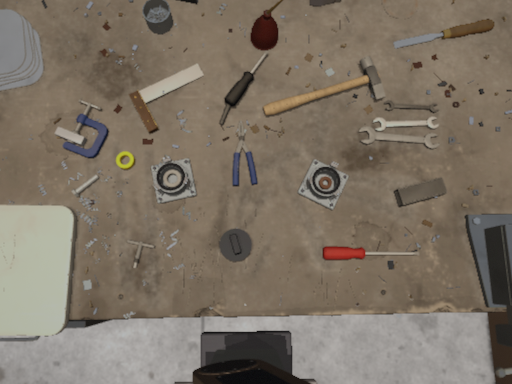

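The top picture shows the black cap at (236,245), housing_a at (172,178) and housing_b at (323,183), with the pliers between them at (244,165). The yellow ring at (125,160) is a decoy.

- **Could be taken for the cap:** the tin cup at (158,15), the dark red bulb at (265,32) and the dark grey block at (420,192). The only round black disc with a finger grip is at (236,245), so I choose that.
- **Could be taken for the target housing:** a (172,178) or b (323,183). I'll decide from a crop and the depths.

Run:
```python
from h import *
d=np.load("top0.npz");P,I=d["P"],d["I"]
cr=lambda u,v:cv2.resize(I[v-32:v+32,u-32:u+32],(384,384),interpolation=cv2.INTER_CUBIC)
s=np.load("scene0.npz");
cs=lambda u,v:cv2.resize(s["I"][v-32:v+32,u-32:u+32],(256,256),interpolation=cv2.INTER_CUBIC)
a=np.hstack([cv2.resize(cr(*p),(256,256)) for p in((172,178),(323,183),(236,245))])
b=np.hstack([cs(178,240),cs(267,158),cs(276,231)])
cv2.imwrite("pics/crop1.png",np.vstack([a,b])[...,::-1])
np.set_printoptions(precision=4,suppress=True)
for n,(u,v) in dict(a=(172,178),b=(323,183),cap=(236,245)).items():
    q=P[v-32:v+32,u-32:u+32].reshape(-1,3)
    print(n,P[v,u]); h,e=np.histogram(q[:,2],np.arange(-.004,.075,.004));print(h)
    for lo,hi in((.041,.054),(.056,.07),(.014,.026),(.006,.016),(.018,.025),(.042,.052)):
        m=q[(q[:,2]>lo)&(q[:,2]<hi)]
        if len(m)>5:
            print(lo,hi,len(m),m.mean(0),(m.min(0)+m.max(0))/2,np.ptp(m,0),cv2.minEnclosingCircle(m[:,:2].astype(np.float32)))
            if n=="cap" and lo==.042: print(cv2.minAreaRect((m[:,:2]*1000).astype(np.float32)))
```

```text
a [0.6109 0.167  0.011 ]
[1270 1120  150  391  189   72   56  152   48   27   36   74  237  117
    8   33   41    5    0]
0.041 0.054 426 [0.6049 0.1654 0.0465] [0.6088 0.1632 0.047 ] [0.0783 0.0786 0.0117] ((0.6054167151451111, 0.1651318520307541), 0.04265325143933296)
0.056 0.07 79 [0.6081 0.1658 0.0607] [0.6095 0.1637 0.0612] [0.0767 0.0791 0.0082] ((0.6054990291595459, 0.16618995368480682), 0.04296732321381569)
0.014 0.026 267 [0.6032 0.1674 0.02  ] [0.5995 0.1663 0.02  ] [0.1287 0.0953 0.0119] ((0.599525511264801, 0.16024571657180786), 0.06711879372596741)
0.006 0.016 671 [0.5997 0.1599 0.0106] [0.6136 0.1665 0.011 ] [0.1558 0.1086 0.01  ] ((0.6132636070251465, 0.15423732995986938), 0.07906768471002579)
0.018 0.025 109 [0.6062 0.1657 0.0228] [0.6149 0.1612 0.0216] [0.0902 0.0809 0.0067] ((0.6110386252403259, 0.15879791975021362), 0.05115412175655365)
0.042 0.052 406 [0.6051 0.1652 0.0466] [0.6088 0.1632 0.0469] [0.0783 0.0786 0.0097] ((0.6054167151451111, 0.1651318520307541), 0.04265325143933296)
b [ 0.5933 -0.1905  0.0132]
[1511  919  157  435  185   77   97   26   33   33   2
[... 1113 characters left out ...]
 0.054 146 [0.45   0.0193 0.0467] [0.45   0.0194 0.0465] [0.0446 0.0244 0.0086] ((0.45002636313438416, 0.0196793582290411), 0.022456670179963112)
0.014 0.026 687 [0.4497 0.0196 0.0207] [0.4499 0.019  0.0203] [0.0733 0.0732 0.0105] ((0.45043233036994934, 0.01988036371767521), 0.03763044252991676)
0.018 0.025 650 [0.4496 0.0199 0.0209] [0.4499 0.0189 0.0215] [0.0733 0.0731 0.0069] ((0.45043233036994934, 0.01988036371767521), 0.03763044252991676)
0.042 0.052 146 [0.45   0.0193 0.0467] [0.45   0.0194 0.0465] [0.0446 0.0244 0.0086] ((0.45002636313438416, 0.0196793582290411), 0.022456670179963112)
((450.1435852050781, 19.447418212890625), (43.87359619140625, 16.18931770324707), 17.816503524780273)
```

View pics/crop1.png

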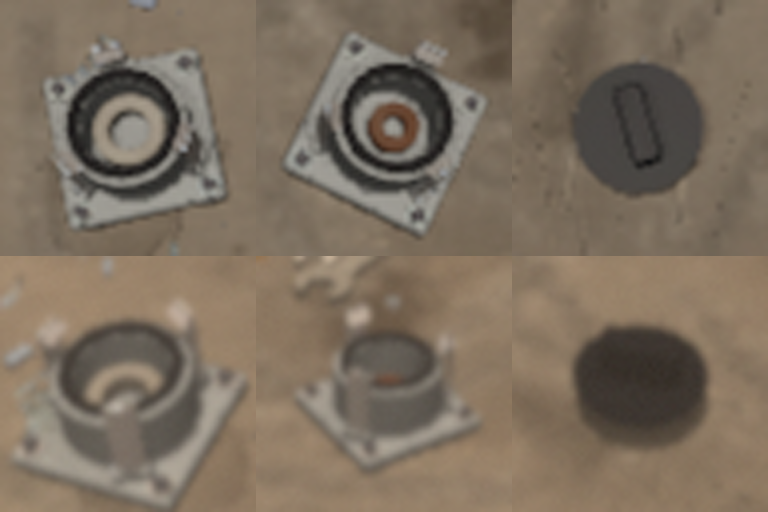

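The crops show housing_a holding a pale ring about 41 mm across, the wide bushing. Housing_b holds a small copper ring of about 28 mm, the spacer. The target is A, near (0.605, 0.165), and the cap is at (0.450, 0.0195) with its grip yawed 17.8°.

```bash
cat >> h.py <<'E'
def delta(p,yaw=None):
    s=env.observe(); M=R.from_euler('xyz',s["orientation"]).as_matrix()
    d=M.T@(np.array(p)-s["tcp_pos"])
    print("t",round(s["time_s"],2),"tcp",s["tcp_pos"].round(4),"rpy",s["orientation"].round(4),"F",s["contact_force"].round(2),"gap",round(s["finger_gap"],3))
    print("tool delta",d.round(4), "rotvec",None if yaw is None else R.from_matrix(M.T@R.from_euler('xyz',[np.pi,0,yaw]).as_matrix()).as_rotvec().round(4))
E
python3 -m handwheel '[{"dx":0.039,"dy":-0.0275},{"dx":0.039,"dy":-0.0275},{"dx":0.039,"dy":-0.0275},{"dx":0.039,"dy":-0.0275},{"dx":0.039,"dy":-0.0275},{"dx":0.039,"dy":-0.0275},{"dx":0.039,"dy":-0.0275},{"dx":0.039,"dy":-0.0275},{"dx":0.039,"dy":-0.0275}]'
python3 -c "
from h import *
delta([.45,.0195,.17],.311)"
```

```text
t 0.1 tcp [ 0.172  -0.6521  0.2301] rpy [-3.1395e+00 -3.0000e-04  2.5770e-01] F [ 0.72 -0.6  -0.05] gap 1.003
tool delta [ 0.4399 -0.5784  0.0614] rotvec [-0.0021 -0.0004 -0.0533]invalid input at $[0]: expected keys dx, dy, dz, ax, ay, az, grip
```

```bash
python3 -m handwheel '[{"dx":0.039,"dy":-0.0275,"dz":0,"ax":0,"ay":0,"az":0,"grip":0.085},{"dx":0.039,"dy":-0.0275,"dz":0,"ax":0,"ay":0,"az":0,"grip":0.085},{"dx":0.039,"dy":-0.0275,"dz":0,"ax":0,"ay":0,"az":0,"grip":0.085},{"dx":0.039,"dy":-0.0275,"dz":0,"ax":0,"ay":0,"az":0,"grip":0.085},{"dx":0.039,"dy":-0.0275,"dz":0,"ax":0,"ay":0,"az":0,"grip":0.085},{"dx":0.039,"dy":-0.0275,"dz":0,"ax":0,"ay":0,"az":0,"grip":0.085},{"dx":0.039,"dy":-0.0275,"dz":0,"ax":0,"ay":0,"az":0,"grip":0.085},{"dx":0.039,"dy":-0.0275,"dz":0,"ax":0,"ay":0,"az":0,"grip":0.085},{"dx":0.039,"dy":-0.0275,"dz":0,"ax":0,"ay":0,"az":0,"grip":0.085}]'
python3 -c "
from h import *
delta([.45,.0195,.17],.311)"
```

```text
time_s: 1.0
tcp_pos: [0.4491, -0.322, 0.2309]
orientation: [-3.141, 0.0, 0.258]
contact_force: [1.0, 0.1, -0.3]
finger_gap: 0.995
grasp_force: 0.0
t 1.0 tcp [ 0.4491 -0.322   0.2309] rpy [-3.1411e+00  2.0000e-04  2.5760e-01] F [ 0.97  0.05 -0.3 ] gap 0.995
tool delta [ 0.0878 -0.3299  0.0611] rotvec [-0.0005  0.0002 -0.0534]
```

```bash
python3 -m handwheel '[{"dx":0.011,"dy":-0.0412,"dz":0.0076,"ax":0,"ay":0,"az":0,"grip":0.085},{"dx":0.011,"dy":-0.0412,"dz":0.0076,"ax":0,"ay":0,"az":0,"grip":0.085},{"dx":0.011,"dy":-0.0412,"dz":0.0076,"ax":0,"ay":0,"az":0,"grip":0.085},{"dx":0.011,"dy":-0.0412,"dz":0.0076,"ax":0,"ay":0,"az":0,"grip":0.085},{"dx":0.011,"dy":-0.0412,"dz":0.0076,"ax":0,"ay":0,"az":0,"grip":0.085},{"dx":0.011,"dy":-0.0412,"dz":0.0076,"ax":0,"ay":0,"az":0,"grip":0.085},{"dx":0.011,"dy":-0.0412,"dz":0.0076,"ax":0,"ay":0,"az":0,"grip":0.085},{"dx":0.011,"dy":-0.0412,"dz":0.0076,"ax":0,"ay":0,"az":0,"grip":0.085},{"dx":0,"dy":0,"dz":0,"ax":0,"ay":0,"az":-0.053,"grip":0.085},{"dx":0,"dy":0,"dz":0,"ax":0,"ay":0,"az":0,"grip":0.085}]'
cat > look.py <<'E'
from h import *; import sys
np.set_printoptions(precision=4,suppress=True)
c=cap("wrist");P=cloud(c);I=c["pixels"]; cv2.imwrite("pics/"+sys.argv[1],I[...,::-1]); np.savez(sys.argv[1]+".npz",P=P,I=I,z=c["z_map"])
print(c["origin"],c["attitude"])
E
python3 look.py w1.png
python3 - <<'E'
from h import *
d=np.load("w1.png.npz");P=d["P"];ok=(d["z"]>0)
q=P[ok&(abs(P[...,0]-.45)<.06)&(abs(P[...,1]-.02)<.06)]
for lo,hi in((.0175,.024),(.042,.051)):
    m=q[(q[:,2]>lo)&(q[:,2]<hi)]; print(len(m),m.mean(0),cv2.minEnclosingCircle(m[:,:2].astype(np.float32)),cv2.minAreaRect((m[:,:2]*1000).astype(np.float32)))
delta([.45,.0195,.026],.311)
E
```

```text
time_s: 2.0
tcp_pos: [0.4488, 0.0186, 0.1698]
orientation: [-3.141, 0.001, 0.314]
contact_force: [0.2, 0.1, 1.3]
finger_gap: 0.997
grasp_force: 0.0
[0.5165 0.0408 0.3118] [-0.2839  0.0014 -1.257 ]
3187 [0.454244   0.01808949 0.02054092] ((0.4519267678260803, 0.01742466352880001), 0.03763504698872566) ((452.2408447265625, 17.216602325439453), (74.07320404052734, 74.2620620727539), 8.474095344543457)
764 [0.45326652 0.01772818 0.04627696] ((0.45256513357162476, 0.017454074695706367), 0.022458627820014954) ((452.6882019042969, 17.4527587890625), (43.37970733642578, 16.80400276184082), 15.650644302368164)
t 2.05 tcp [0.4492 0.0177 0.1702] rpy [-3.1415e+00  6.0000e-04  3.1100e-01] F [1.22 0.76 0.22] gap 0.994
tool delta [ 0.0014 -0.0014  0.1442] rotvec [-0.0001  0.0006  0.    ]
```

View pics/w1.png

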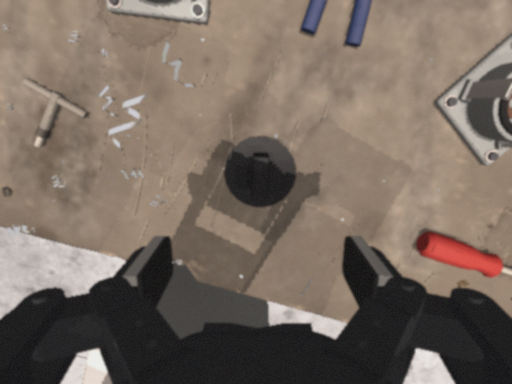

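The wrist view shows the cap at (260,170) with its grip along the tool x axis. Housing_a is at the top left, the pliers at top centre and housing_b at the right. I'll descend onto the grip.

```bash
python3 -m handwheel '[{"dx":0.002,"dy":0,"dz":0.03,"ax":0,"ay":0,"az":0.015,"grip":0.05},{"dx":0,"dy":0,"dz":0.03,"ax":0,"ay":0,"az":0,"grip":0.05},{"dx":0,"dy":0,"dz":0.025,"ax":0,"ay":0,"az":0,"grip":0.05},{"dx":0,"dy":0,"dz":0.02,"ax":0,"ay":0,"az":0,"grip":0.05},{"dx":0,"dy":0,"dz":0.02,"ax":0,"ay":0,"az":0,"grip":0.05},{"dx":0,"dy":0,"dz":0.012,"ax":0,"ay":0,"az":0,"grip":0.05},{"dx":0,"dy":0,"dz":0.006,"ax":0,"ay":0,"az":0,"grip":0.05},{"dx":0,"dy":0,"dz":0,"ax":0,"ay":0,"az":0,"grip":0.05},{"dx":0,"dy":0,"dz":0,"ax":0,"ay":0,"az":0,"grip":0.05}]' 40
python3 -c "
from h import *
delta([.451,.0185,.025],.295)"
```

```text
time_s: 2.95
tcp_pos: [0.4522, 0.0175, 0.0283]
orientation: [3.141, -0.001, 0.295]
contact_force: [-0.4, -0.1, 0.1]
finger_gap: 0.583
grasp_force: 0.0
t 2.95 tcp [0.4522 0.0175 0.0283] rpy [ 3.1409e+00 -1.3000e-03  2.9520e-01] F [-0.35 -0.05  0.08] gap 0.583
tool delta [-0.0008 -0.0013  0.0033] rotvec [ 0.0007 -0.0013  0.0002]
```

Down 3 mm more, then close in stages.

```bash
python3 -m handwheel '[{"dx":0,"dy":-0.001,"dz":0.003,"ax":0,"ay":0,"az":0,"grip":0.03},{"dx":0,"dy":0,"dz":0,"ax":0,"ay":0,"az":0,"grip":0.03},{"dx":0,"dy":0,"dz":0,"ax":0,"ay":0,"az":0,"grip":0.02},{"dx":0,"dy":0,"dz":0,"ax":0,"ay":0,"az":0,"grip":0.01},{"dx":0,"dy":0,"dz":0,"ax":0,"ay":0,"az":0,"grip":0},{"dx":0,"dy":0,"dz":0,"ax":0,"ay":0,"az":0,"grip":0},{"dx":0,"dy":0,"dz":0,"ax":0,"ay":0,"az":0,"grip":0}]' 80
python3 -c "
from h import *
delta([.451,.0185,.025],.295)"
```

```text
time_s: 3.65
tcp_pos: [0.4516, 0.0188, 0.0252]
orientation: [3.141, -0.001, 0.296]
contact_force: [-0.4, 0.7, 6.3]
finger_gap: 0.167
grasp_force: 80.3
t 3.65 tcp [0.4516 0.0188 0.0252] rpy [ 3.1412e+00 -9.0000e-04  2.9590e-01] F [-0.44  0.72  6.27] gap 0.167
tool delta [-0.0007  0.0001  0.0002] rotvec [ 0.0004 -0.0009  0.0009]
```

```bash
python3 -m handwheel '[{"dx":0,"dy":0,"dz":-0.015,"ax":0,"ay":0,"az":0,"grip":0},{"dx":0,"dy":0,"dz":-0.04,"ax":0,"ay":0,"az":0,"grip":0},{"dx":0,"dy":0,"dz":-0.04,"ax":0,"ay":0,"az":0,"grip":0},{"dx":0.028,"dy":-0.019,"dz":-0.027,"ax":0,"ay":0,"az":0,"grip":0},{"dx":0.028,"dy":-0.019,"dz":-0.027,"ax":0,"ay":0,"az":0,"grip":0},{"dx":0.028,"dy":-0.019,"dz":-0.026,"ax":0,"ay":0,"az":0,"grip":0},{"dx":0.028,"dy":-0.019,"dz":0,"ax":0,"ay":0,"az":0,"grip":0},{"dx":0.028,"dy":-0.0195,"dz":0,"ax":0,"ay":0,"az":0,"grip":0},{"dx":0,"dy":0,"dz":0,"ax":0,"ay":0,"az":0,"grip":0},{"dx":0,"dy":0,"dz":0,"ax":0,"ay":0,"az":0,"grip":0}]'
python3 look.py w2.png
python3 - <<'E'
from h import *
d=np.load("w2.png.npz");P=d["P"];ok=(d["z"]>0)
q=P[ok&(abs(P[...,0]-.605)<.07)&(abs(P[...,1]-.165)<.07)]
for lo,hi in((.0435,.0515),(.056,.07),(.023,.029)):
    m=q[(q[:,2]>lo)&(q[:,2]<hi)]; print(len(m),m.mean(0),cv2.minEnclosingCircle(m[:,:2].astype(np.float32)))
delta([.605,.165,.2],.295)
E
```

```text
time_s: 4.65
tcp_pos: [0.5563, 0.1512, 0.1979]
orientation: [-3.141, 0.003, 0.297]
contact_force: [-0.4, -0.2, -2.0]
finger_gap: 0.169
grasp_force: 79.5
[0.6246 0.1724 0.3398] [-0.2859  0.0011 -1.2737]
2123 [0.6089232  0.16436663 0.04641366] ((0.607825517654419, 0.16383761167526245), 0.036538898944854736)
472 [0.60933954 0.16393546 0.06033795] ((0.6078622937202454, 0.16378962993621826), 0.04287242516875267)
921 [0.60845127 0.16344628 0.02551718] ((0.5943343043327332, 0.16097992658615112), 0.039545804262161255)
t 4.7 tcp [0.5561 0.1507 0.1981] rpy [-3.1414e+00  3.0000e-03  2.9610e-01] F [ 0.16  0.4  -1.26] gap 0.168
tool delta [ 0.051   0.0006 -0.0021] rotvec [-0.0002  0.003   0.0011]
```

View pics/w2.png

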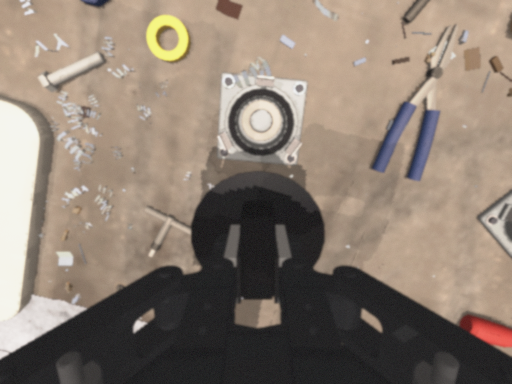

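The wrist view shows the held cap's disc at (258,225), level, and housing_a at (262,120) with the wide bushing in its bore. Next I'll measure the held disc relative to the rim in this same frame.

Run:
```python
from h import *
from scipy.optimize import least_squares
d=np.load("w2.png.npz");P=d["P"];ok=(d["z"]>0)
t=np.array([.5562,.1509])
r=np.hypot(P[...,0]-t[0],P[...,1]-t[1])
m=ok&(r<.045)&(P[...,2]>.188)&(P[...,2]<.204)
q=P[m]; print(len(q),q.mean(0),np.percentile(q[:,2],[5,50,95]))
pl=np.linalg.lstsq(np.c_[q[:,:2]-t,np.ones(len(q))],q[:,2],rcond=None)[0];print("tilt",pl)
h=cv2.convexHull((q[:,:2]*1000).astype(np.float32))[:,0]/1000-t
f=np.array([np.cos(.296),np.sin(.296)]); e=h[h@f>-.005]
s=least_squares(lambda c:np.hypot(*(e-c).T)-.0375,[0,0],loss="soft_l1",f_scale=.0005);print("disc rel tcp",s.x,len(e),np.abs(s.fun).mean())
c=t+s.x
print("vec disc->rim",np.array([.6078,.1638])-c)
v=np.array([.6078,.1638])-c;g=np.array([f[1],-f[0]]);print("tool",v@f,v@g)
```

```text
6718 [0.57083374 0.15593058 0.19335953] [0.19212311 0.19315037 0.19438111]
tilt [0.00115769 0.00139126 0.19333559]
disc rel tcp [0.00023377 0.00074183] 32 0.00014712320460928186
vec disc->rim [0.05136623 0.01215817]
tool 0.052678860399411956 0.0033539268429299794
```

```bash
python3 -m handwheel '[{"dx":0.03,"dy":0.001,"dz":0,"ax":0,"ay":0,"az":0,"grip":0},{"dx":0.0225,"dy":0.0013,"dz":0,"ax":0,"ay":0,"az":0,"grip":0},{"dx":0,"dy":0,"dz":0.03,"ax":0,"ay":0,"az":0,"grip":0},{"dx":0,"dy":0,"dz":0.03,"ax":0,"ay":0,"az":0,"grip":0},{"dx":0,"dy":0,"dz":0.02,"ax":0,"ay":0,"az":0,"grip":0},{"dx":0,"dy":0,"dz":0.015,"ax":0,"ay":0,"az":0,"grip":0},{"dx":0,"dy":0,"dz":0,"ax":0,"ay":0,"az":0,"grip":0},{"dx":0,"dy":0,"dz":0,"ax":0,"ay":0,"az":0,"grip":0},{"dx":0,"dy":0,"dz":0,"ax":0,"ay":0,"az":0,"grip":0}]' 100
python3 - <<'E'
from h import *
delta([.6072,.164,.075],.295)
a=[]
for n,(u,v) in dict(scene=(178,225),top=(172,178)).items():
    I=cap(n)["pixels"];a.append(cv2.resize(I[v-50:v+50,u-50:u+50],(400,400),interpolation=cv2.INTER_CUBIC))
cv2.imwrite("pics/c3.png",np.hstack(a)[...,::-1])
E
```

```text
time_s: 5.6
tcp_pos: [0.6092, 0.164, 0.1064]
orientation: [3.141, -0.003, 0.296]
contact_force: [1.6, -0.3, -0.5]
finger_gap: 0.166
grasp_force: 102.0
t 5.6 tcp [0.6092 0.164  0.1064] rpy [ 3.141e+00 -3.100e-03  2.955e-01] F [ 1.58 -0.33 -0.48] gap 0.166
tool delta [-0.002  -0.0006  0.0314] rotvec [ 0.0006 -0.0031  0.0005]
```

View pics/c3.png

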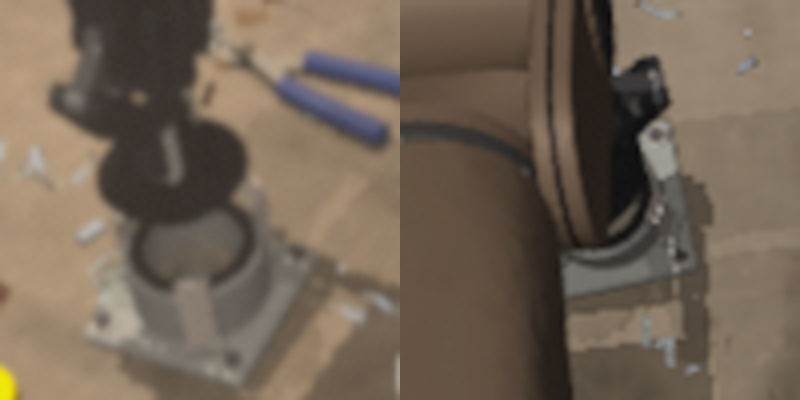

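The scene crop shows the cap level above housing_a's mouth, with the clips clear. I'll trim x by -2 mm and start slowly into the bore.

```bash
python3 -m handwheel '[{"dx":-0.002,"dy":-0.0005,"dz":0.01,"ax":0,"ay":0,"az":0,"grip":0},{"dx":0,"dy":0,"dz":0.008,"ax":0,"ay":0,"az":0,"grip":0},{"dx":0,"dy":0,"dz":0.006,"ax":0,"ay":0,"az":0,"grip":0},{"dx":0,"dy":0,"dz":0,"ax":0,"ay":0,"az":0,"grip":0},{"dx":0,"dy":0,"dz":0,"ax":0,"ay":0,"az":0,"grip":0}]'
python3 -c "
from h import *
delta([.6072,.164,.071],.295)"
```

```text
time_s: 6.2
tcp_pos: [0.6058, 0.164, 0.08]
orientation: [-3.141, 0.001, 0.296]
contact_force: [-0.6, -0.4, -1.1]
finger_gap: 0.16
grasp_force: 102.0
t 6.2 tcp [0.6058 0.164  0.08  ] rpy [-3.1414e+00  9.0000e-04  2.9590e-01] F [-0.55 -0.37 -1.08] gap 0.16
tool delta [0.0014 0.0004 0.009 ] rotvec [-0.0002  0.0009  0.0009]
```

```bash
python3 -m handwheel '[{"dx":0.0005,"dy":0,"dz":0.004,"ax":0,"ay":0,"az":0,"grip":0},{"dx":0,"dy":0,"dz":0.003,"ax":0,"ay":0,"az":0,"grip":0},{"dx":0,"dy":0,"dz":0.002,"ax":0,"ay":0,"az":0,"grip":0},{"dx":0,"dy":0,"dz":0,"ax":0,"ay":0,"az":0,"grip":0}]'
python3 -m handwheel '[{"dx":0,"dy":0,"dz":0.0015,"ax":0,"ay":0,"az":0,"grip":0},{"dx":0,"dy":0,"dz":0.0015,"ax":0,"ay":0,"az":0,"grip":0},{"dx":0,"dy":0,"dz":0,"ax":0,"ay":0,"az":0,"grip":0}]'
```

```text
time_s: 6.6
tcp_pos: [0.6062, 0.1641, 0.071]
orientation: [-3.141, 0.001, 0.296]
contact_force: [0.5, -0.3, -1.3]
finger_gap: 0.165
grasp_force: 102.0
time_s: 6.9
tcp_pos: [0.6066, 0.1641, 0.0685]
orientation: [3.141, -0.0, 0.296]
contact_force: [0.1, -0.1, -1.0]
finger_gap: 0.159
grasp_force: 102.0
```

```bash
python3 -m handwheel '[{"dx":0,"dy":0,"dz":0.001,"ax":0,"ay":0,"az":0,"grip":0},{"dx":0,"dy":0,"dz":0.001,"ax":0,"ay":0,"az":0,"grip":0},{"dx":0,"dy":0,"dz":0,"ax":0,"ay":0,"az":0,"grip":0}]'
python3 -m handwheel '[{"dx":0,"dy":0,"dz":0.001,"ax":0,"ay":0,"az":0,"grip":0},{"dx":0,"dy":0,"dz":0.001,"ax":0,"ay":0,"az":0,"grip":0},{"dx":0,"dy":0,"dz":0,"ax":0,"ay":0,"az":0,"grip":0}]'
```

```text
time_s: 7.2
tcp_pos: [0.6069, 0.164, 0.0668]
orientation: [3.141, -0.001, 0.296]
contact_force: [1.2, -0.9, -0.9]
finger_gap: 0.164
grasp_force: 102.0
time_s: 7.5
tcp_pos: [0.6071, 0.164, 0.065]
orientation: [3.141, -0.001, 0.296]
contact_force: [1.3, -1.7, 1.1]
finger_gap: 0.165
grasp_force: 102.5
```

```bash
for i in 1; do :; done
python3 -m handwheel '[{"dx":0,"dy":0,"dz":0.001,"ax":0,"ay":0,"az":0,"grip":0},{"dx":0,"dy":0,"dz":0,"ax":0,"ay":0,"az":0,"grip":0}]'
python3 -m handwheel '[{"dx":0,"dy":0,"dz":0.001,"ax":0,"ay":0,"az":0,"grip":0},{"dx":0,"dy":0,"dz":0,"ax":0,"ay":0,"az":0,"grip":0}]'
python3 -m handwheel '[{"dx":0,"dy":0,"dz":0.001,"ax":0,"ay":0,"az":0,"grip":0},{"dx":0,"dy":0,"dz":0,"ax":0,"ay":0,"az":0,"grip":0}]'
```

```text
time_s: 7.7
tcp_pos: [0.6072, 0.1641, 0.0642]
orientation: [3.141, -0.001, 0.296]
contact_force: [1.0, -1.1, 3.9]
finger_gap: 0.163
grasp_force: 102.8
time_s: 7.9
tcp_pos: [0.6072, 0.1641, 0.0634]
orientation: [3.141, -0.002, 0.296]
contact_force: [0.9, -2.2, 5.0]
finger_gap: 0.161
grasp_force: 103.1
time_s: 8.1
tcp_pos: [0.6073, 0.1642, 0.0627]
orientation: [3.141, -0.002, 0.296]
contact_force: [1.0, -1.8, 5.9]
finger_gap: 0.161
grasp_force: 103.2
```

```bash
python3 -m handwheel '[{"dx":0,"dy":0.0005,"dz":0.001,"ax":0,"ay":0,"az":0,"grip":0},{"dx":0,"dy":0,"dz":0,"ax":0,"ay":0,"az":0,"grip":0}]'
python3 -m handwheel '[{"dx":0,"dy":0,"dz":0.001,"ax":0,"ay":0,"az":0,"grip":0},{"dx":0,"dy":0,"dz":0,"ax":0,"ay":0,"az":0,"grip":0}]'
python3 -m handwheel '[{"dx":0,"dy":0,"dz":0.001,"ax":0,"ay":0,"az":0,"grip":0},{"dx":0,"dy":0,"dz":0,"ax":0,"ay":0,"az":0,"grip":0}]'
```

```text
time_s: 8.3
tcp_pos: [0.6076, 0.1639, 0.062]
orientation: [3.142, -0.002, 0.296]
contact_force: [0.3, -0.0, 7.6]
finger_gap: 0.167
grasp_force: 103.3
time_s: 8.5
tcp_pos: [0.6066, 0.1638, 0.059]
orientation: [-3.141, -0.001, 0.296]
contact_force: [1.4, -0.2, 1.5]
finger_gap: 0.162
grasp_force: 102.5
time_s: 8.7
tcp_pos: [0.6067, 0.1638, 0.0584]
orientation: [-3.141, -0.0, 0.296]
contact_force: [1.7, -1.3, 2.6]
finger_gap: 0.165
grasp_force: 102.8
```

The push fell from 7.6 N to 1.5 N with a 3 mm drop, so the clips have snapped. Now I'll press on to 10 N.

```bash
python3 -m handwheel '[{"dx":0,"dy":0.0003,"dz":0.001,"ax":0,"ay":0,"az":0,"grip":0},{"dx":0,"dy":0,"dz":0,"ax":0,"ay":0,"az":0,"grip":0}]'
python3 -m handwheel '[{"dx":0,"dy":0,"dz":0.001,"ax":0,"ay":0,"az":0,"grip":0},{"dx":0,"dy":0,"dz":0,"ax":0,"ay":0,"az":0,"grip":0}]'
python3 -m handwheel '[{"dx":0,"dy":0,"dz":0.001,"ax":0,"ay":0,"az":0,"grip":0},{"dx":0,"dy":0,"dz":0,"ax":0,"ay":0,"az":0,"grip":0},{"dx":0,"dy":0,"dz":0,"ax":0,"ay":0,"az":0,"grip":0}]'
```

```text
time_s: 8.9
tcp_pos: [0.6067, 0.1638, 0.0578]
orientation: [-3.141, 0.0, 0.296]
contact_force: [0.5, 0.3, 4.5]
finger_gap: 0.162
grasp_force: 102.8
time_s: 9.1
tcp_pos: [0.6067, 0.1638, 0.0573]
orientation: [-3.141, 0.0, 0.296]
contact_force: [-1.2, -1.0, 5.1]
finger_gap: 0.161
grasp_force: 103.1
time_s: 9.4
tcp_pos: [0.6067, 0.1638, 0.0567]
orientation: [-3.141, 0.0, 0.296]
contact_force: [-2.3, -0.1, 8.2]
finger_gap: 0.166
grasp_force: 103.4
```

```bash
python3 -m handwheel '[{"dx":0,"dy":0,"dz":0.001,"ax":0,"ay":0,"az":0,"grip":0},{"dx":0,"dy":0,"dz":0,"ax":0,"ay":0,"az":0,"grip":0},{"dx":0,"dy":0,"dz":0,"ax":0,"ay":0,"az":0,"grip":0}]'
python3 -m handwheel '[{"dx":0,"dy":0,"dz":0,"ax":0,"ay":0,"az":0,"grip":0},{"dx":0,"dy":0,"dz":0,"ax":0,"ay":0,"az":0,"grip":0}]'
python3 - <<'E'
from h import *
for i in range(8):
    I=cap("scene")["pixels"]; s=env.observe();print(s["contact_force"].round(1),s["tcp_pos"].round(4))
u,v=178,232;cv2.imwrite("pics/c4.png",cv2.resize(I[v-40:v+40,u-40:u+40],(480,480),interpolation=cv2.INTER_CUBIC)[...,::-1])
E
```

```text
time_s: 9.7
tcp_pos: [0.6067, 0.1638, 0.0563]
orientation: [-3.141, 0.001, 0.296]
contact_force: [-2.4, -0.1, 11.6]
finger_gap: 0.163
grasp_force: 104.0
time_s: 9.9
tcp_pos: [0.6067, 0.1638, 0.0563]
orientation: [-3.141, 0.001, 0.296]
contact_force: [-3.5, 0.3, 10.6]
finger_gap: 0.162
grasp_force: 104.0
[-3.5 -1.2 11.2] [0.6067 0.1638 0.0563]
[-3.5 -0.2 10.5] [0.6067 0.1638 0.0563]
[-3.3 -1.1 10.5] [0.6067 0.1638 0.0563]
[-3.7 -0.3 11.4] [0.6067 0.1638 0.0563]
[-3.7 -0.6 11.1] [0.6067 0.1638 0.0563]
[-4.8 -0.1 10.5] [0.6067 0.1638 0.0563]
[-3.5 -0.1 10.7] [0.6067 0.1638 0.0563]
[-3.   0.  10.8] [0.6067 0.1638 0.0563]
```

View pics/c4.png

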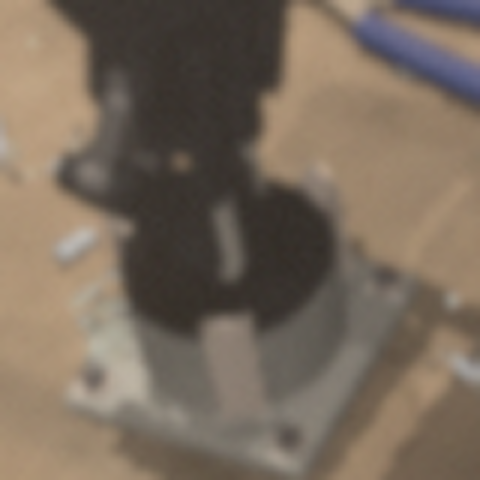

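The crop shows the cap seated level in housing_a. The front clip at (230,340) and rear right clip at (318,185) overlap the disc edge. I'll relieve the small sideways load and hand in while pressing.

```bash
python3 -m handwheel '[{"dx":-0.0007,"dy":0.0002,"dz":-0.0001,"ax":0,"ay":0,"az":0,"grip":0},{"dx":0,"dy":0,"dz":0,"ax":0,"ay":0,"az":0,"grip":0},{"dx":0,"dy":0,"dz":0,"ax":0,"ay":0,"az":0,"grip":0},{"dx":0,"dy":0,"dz":0,"ax":0,"ay":0,"az":0,"grip":0}]'
python3 - <<'E'
from h import *
F=[]
for i in range(6): cap("scene"); F.append(env.observe()["contact_force"])
print(np.mean(F,0).round(2))
if 8.5<np.mean(F,0)[2]<12: print(env.finish_job())
E
```

```text
time_s: 10.7
tcp_pos: [0.6067, 0.1638, 0.0564]
orientation: [-3.141, -0.001, 0.296]
contact_force: [-2.1, 0.8, 9.0]
finger_gap: 0.16
grasp_force: 103.5
[-1.46  1.15  9.16]
the job is handed in; nothing more can be done
None
```

The cap is snapped onto housing_a, the one with the wide bushing, and I handed the job in at about 11 s with the gripper still holding it and pressing down at about 9 N; I confirmed the clips from the force drop, the cap staying level and two visible clips, as the third was hidden from view.

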